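# Raise the leak detector's screen and hold its sniffer probe over a fuel cell fitting

### The arm

A 6-joint arm with a two-finger parallel gripper is mounted at the origin on a cart in front of the work surface, level with it; the furniture and walls round the work are solid. World frame = base frame: x ahead of the robot, y to its left, z up, the work surface at z = 0. Lengths are in m, angles in rad, forces in N, time in s.
With the tool pointing down it reaches from about 0.4 to 0.925 m from the base axis. Payload 12.5 kg.
Tool frame: the origin (TCP) lies between the finger pads; the fingertips stand 25 mm ahead of it and the grasp point (between the pads) lies 6 mm ahead of it; z points along the fingers, y is the line along which they close (so a half turn about z gives the same grasp; the last joint's range is limited). The gripper opens to 95 mm and grips with 3 to 60 N. Pads are 20 mm wide; open, the fingers measure 119 mm over their backs; the gripper's body (75 mm by 180 mm) begins 59 mm behind the grasp point.
Start: joints at [-1.331, 0.491, 1.559, -0, 1.092, -0.106], TCP at [0.212, -0.588, 0.24] pointing down, gripper open.
Joint ranges: [-3.1, 3.1], [-0.84, 2.19], [0.05, 2.79], [-1.13, 4.28], [0.06, 2.93], [-2.69, 2.69]. Speed limits (rad/s): [2.22, 2.22, 2.79, 3.14, 3.14, 3.14].

### API

Orientations are given as a unit quaternion [x, y, z, w].
In Python, from workcell import ctrl, vision, order gives the robot as it stands. The module is installed in compiled form; this text tells all that it offers.
- The arm moves only by the tool arm_command, never from a script. Its argument "targets" is a list that holds one entry, the list of rows, each a list of 7 numbers: the closure, from -1 (fully open) to 1 (shut), then the shift along the tool's x, y, z as a fraction of full scale, then the turn, a rotation vector about the tool's x, y, z as a fraction of full scale. A call has exactly 8 rows; each row shifts and turns the commanded pose from where the row before left it, along the tool's axes as they then stand; what a row does not reach is not made up. Full scale, the value 1, is 0.25 m for a shift and pi/4 rad for a turn. A row lasts 1/8 s, in which the tool goes at most 62.5 mm and 10.7 degrees, less where a joint would pass 70% of its speed; a pose out of reach is approached as far as the arm can. A call with a number of a shift or a turn outside -1 to 1 is refused whole. A call with a gripper value outside its range is refused whole. The fingers move at their own pace and stop on an object; the grip force is fixed at half the most. Time passes only in rows, so rows that do not move let the fingers close, or fill a call up. It gives the time, the measured TCP pose, the force, the opening and the grip force at its end, in the units of the state.
- ctrl.get_obs(): the state, without advancing time (a new reading comes with each control period).
- vision.capture(name): name is "side" or "top" or "wrist"; returns a dict with "img" (400x640x3 uint8, blue, green, red), "intrinsics" (3x3 intrinsics, pixels), "position" and "rotation" of the camera in the world; the wrist camera has in their place "tool_from_camera" (4x4, takes a point from camera to tool coordinates, whose origin is the TCP and whose axes are the flange's). Camera axes: x right, y down, z forward; pixel columns grow to the right and rows downward; lengths in m; the calibration is good to about 2 mm. A picture is of the moment at which its call begins: read the wrist's pose just before it. There is no depth.
- order.hand_in(): hands the job in; it is judged then, once.
The state is a dict: "time": time; "joints": joint angles; "joint_velocities": joint speeds; "joint_torque": joint torques, N m; "eef_pos": TCP position; "eef_rot": TCP orientation; "contact_force": force on the tool from outside, world axes, zero at the start; "ft_torque": the same for the moment, N m; "gripper_width": opening from 0.0 (shut) to 1.0 (fully open); "finger_force": force on a finger pad.
Only numpy, scipy, OpenCV 4.12 (cv2) and the standard library are available. Lean on these libraries where they do the work, as an engineer would, in place of code of your own. Each camera call takes 0.05 s, during which the arm holds its last target. There are 200 camera calls.

### The job

Sniff the charged fuel cell for escaping hydrogen: first raise the leak detector's screen lid to about 110 degrees from closed (leaning back some 20 degrees past upright) so that the reading can be seen, and let go of it. Then draw the pen-shaped sniffer probe out of its slanting stand, turn it upright with its nose down, and finish with the gripper still holding it there, the tip one to two centimetres straight above the upper of the two push-in fittings on the cell face that looks towards the robot, because hydrogen rises. Do not touch or shift the cell, and leave the other things on the desk where they are.

Things in the scene. Friction and masses are not known exactly. Their poses are not given: they have to be found in the camera images.
- detector: leak detector, a flat grey clamshell case fixed to the desk, 120 mm deep (its x), 170 mm wide (its y), 67 mm tall when closed; base 48 mm tall, on it the lid with the screen on its inner side. Origin under the centre, its x points from the front (handle side) to the back (hinge side), z up
- lid (a joint): hinge of the detector's lid, rad: 0 closed, grows as the lid is raised; end stop at 2.5; starts between 0 and 0.25. The hinge is stiff (0.35 N m of friction, 2 to 4 N at the handle) and stays at any angle. Wanted: about 110 degrees = 1.92. A pinched handle can creep some mm in the pads during a swing, so the lid may lag 0.1 behind: check the angle
- lid_hinge (a point): middle of the lid's hinge axis, at the back of the case: detector frame (57, 0, 52) mm. The axis runs along the detector's y; the lid lies from here towards the detector's -x and its front rises as it opens. The lid is 114 mm long from the axis, 170 mm wide, 13 mm thick
- lid_handle (a point): point midway between the two legs of the black D-shaped lift handle on the lid's front edge: 10 mm square bar, 54 mm over the legs (along the hinge axis), sticking 45 mm out, free air below. The point is 142 mm from the hinge axis along the lid, 8 mm above it, 28 mm beyond the lid's edge. The legs may be pinched together from above and turn between the pads as the lid swings
- stand: probe stand fixed to the desk: dark steel foot 110 x 84 x 12 mm with two cheeks that carry a slanting aluminium sleeve, 30 mm outside, 21 mm bore, 44 mm long, open at both ends. The sleeve leans 40 degrees from upright: going up, it heads towards the stand's -x. Origin on the desk, 12 mm in front of the foot's centre; z up
- stand_mouth (a point): centre of the sleeve's upper mouth, stand frame (4, 0, 91) mm; the probe is drawn out along the sleeve, by more than 80 mm before its tip is clear of the mouth
- probe: sniffer probe like a thick pen, 185 mm, 140 g. Origin at the nose tip, z from tip to butt. From the tip: steel nose 8 mm thick to 28 mm, cone to 34, 18 mm thick to 80; collar 28 mm across at 80-85, resting on the sleeve's mouth; round grey handle 23 mm across at 85-185. Starts seated in the stand, leaning 40 to 45 degrees, butt up and roughly towards the robot, tip 30 mm over the desk
- probe_grip (a point): point on the probe's axis in its handle, 140 mm from the tip and 45 mm from the butt
- cell: fuel cell of bolted upright plates, loose, 0.78 kg; plates 74 mm wide (its x), 35 mm thick (y), 114 mm tall; copper lugs and a clip on top reach 181 mm. Origin on the desk under the plates; its +y face looks roughly to the robot and bears two push-in fittings, one above the other near the middle (the black stub beside the upper one and the edge nuts are no fittings)
- fitting_top (a point): middle of the top of the cell's upper fitting, 104 mm above the desk, cell frame (1, 33, 104) mm. The fitting is 15 mm thick and sticks 20 mm level out of the plate; the plate's face lies 14 mm behind this point and its top edge 10 mm above it; lugs begin about 21 mm behind it. (Tall fixed equipment stands at the left, from y = 0.4: keep elbow and upper arm clear of it)
- bottle: plastic squeeze bottle with a pointed nozzle, 53 mm across, 160 mm tall; a bystander; origin under its centre
- tape: flat white roll of thread tape, 48 mm across, 13 mm thick; a bystander; origin under its centre
- spanner: combination spanner lying flat, 177 x 27 x 8 mm, long along its y; a bystander; origin under its centre
- endplate: bare aluminium plate with drilled holes lying flat, 96 x 75 x 9 mm; a bystander; origin under its centre
- screwdriver: screwdriver lying flat, 167 mm long, 23 mm thick; a bystander; origin under its centre
- multimeter: hand multimeter lying on its back, 151 x 75 x 44 mm; a bystander; origin under its centre

How it is judged:
By the outcome, as a careful person would: the job done as asked, in the order asked, and still so for the second after the job is handed in, while the arm keeps its last pose, push and grip.
It also fails if it takes over 64 s, if anything falls off the work surface, if the arm or the gripper's body presses on something with over 40 N, if the wrist force passes 120 N, or if a joint passes its speed limit or range.

## Working session

There is one attempt and no reset: what is moved stays moved. The work goes in short steps, Python scripts to look and compute and a tool call to move; the robot and the scene stay as the last step left them, time stands still between calls to the robot, and variables do not carry over. Pictures are saved under pics/ and viewed, at most 10 in all, crops included, and the job is handed in when it is done.

Besides the shell and the picture viewer there is one more tool, called after "Emit:" in YAML: its name, and indented under it one key for each argument. arm_command: Moves the arm, as the interface text tells. Its arguments: {"type":"object","properties":{"targets":{"type":"array","items":{"type":"array","items":{"type":"array","items":{"type":"number"}}}}},"required":["targets"]}

```bash
mkdir -p pics; python3 - <<'E'
from workcell import ctrl, vision
import cv2, numpy as np
for n in ("side","top"):
    c=vision.capture(n); cv2.imwrite(f"pics/{n}0.png",c["img"]); print(n,np.round(c["intrinsics"],1).tolist(),np.round(c["position"],4),np.round(c["rotation"],4).tolist())
c=vision.capture("wrist"); print(np.round(c["tool_from_camera"],4).tolist())
o=ctrl.get_obs(); print({k:np.round(v,4).tolist() for k,v in o.items()})
E
```

```text
side [[427.6, 0.0, 314.9], [0.0, 427.6, 200.8], [0.0, 0.0, 1.0]] [0.7478 0.4998 1.0107] [0.1513, 0.938, -0.309, -0.0427]
top [[424.9, 0.0, 320.5], [0.0, 424.9, 204.6], [0.0, 0.0, 1.0]] [ 0.2665 -0.1105  1.4443] [-0.6805, 0.7235, -0.0821, 0.0818]
[[-0.0001, -0.9616, -0.2744, 0.0772], [1.0, 0.0, -0.0006, 0.0001], [0.0006, -0.2744, 0.9616, -0.144], [0.0, 0.0, 0.0, 1.0]]
{'time': 0.15, 'joints': [-1.3306, 0.4914, 1.5592, -0.0, 1.0917, -0.1056], 'joint_velocities': [0.0002, -0.002, -0.001, -0.0003, 0.0006, 0.001], 'joint_torque': [-0.0003, -61.2898, -25.8278, 0.0693, 0.0473, -0.0001], 'eef_pos': [0.2118, -0.5879, 0.2392], 'eef_rot': [0.9851, 0.172, -0.0, -0.0004], 'contact_force': [0.5701, -0.2014, -0.5402], 'ft_torque': [-0.016, -0.0038, -0.0179], 'finger_force': 0.0, 'gripper_width': 1.0023}
```

View pics/side0.png

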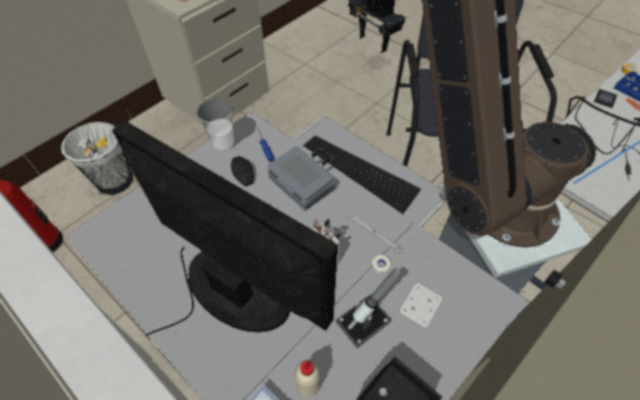

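View pics/top0.png

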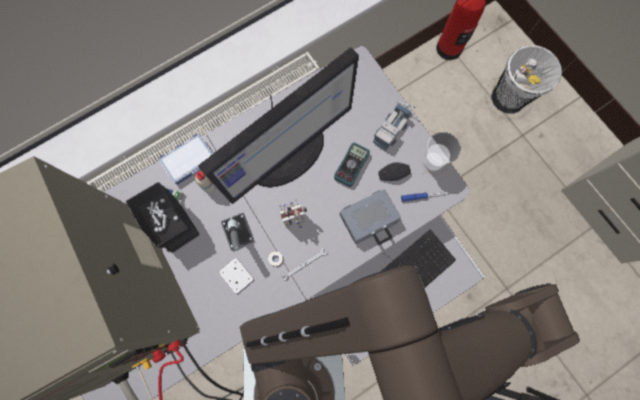

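The side view shows the detector around (302,178), the cell half hidden behind the monitor at (327,232), and the stand at (365,318). In the top view the detector is at (370,215) with its handle at (384,237), the cell at (292,213), and the stand at (237,232) with the probe running to (262,270). I'll enlarge both.

```bash
python3 - <<'E'
import cv2
t=cv2.imread("pics/top0.png"); s=cv2.imread("pics/side0.png")
cv2.imwrite("pics/t1.png",cv2.resize(t[180:300,215:415],None,fx=4,fy=4,interpolation=cv2.INTER_CUBIC))
cv2.imwrite("pics/s1.png",cv2.resize(s[140:350,250:450],None,fx=2.85,fy=2.85,interpolation=cv2.INTER_CUBIC))
E
```

```text
(no output)
```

View pics/t1.png

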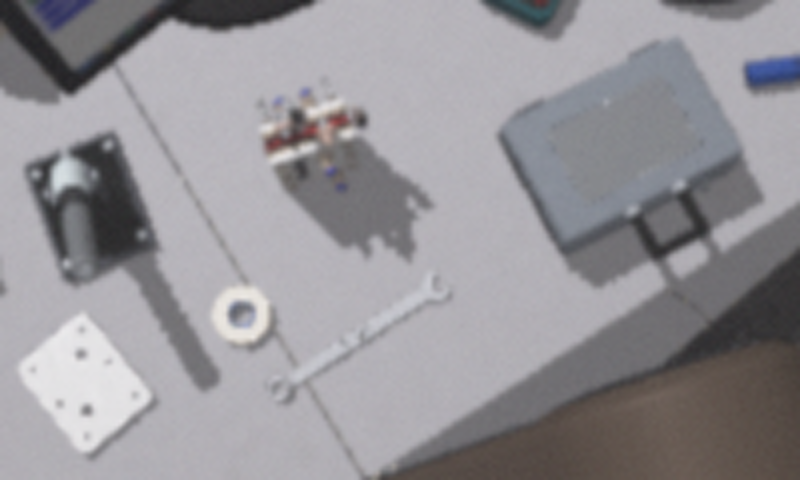

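View pics/s1.png

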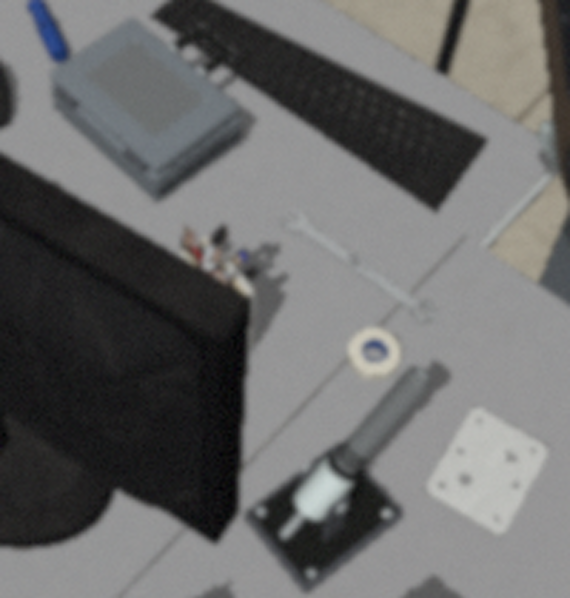

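The top crop shows the lid corners (500,135), (678,40), (740,150), (567,245), the handle legs (633,212)/(680,187) to outer ends (655,258)/(708,232), the probe butt at about (80,270), and the blue fittings at about (330,172)/(342,187). The side crop shows the lid at (135,18), (255,120), (160,190), (52,75), the probe running from (345,465) to (418,370), and the fittings at about (265,258).

```bash
cat > h.py <<'E'
import numpy as np, cv2
from scipy.spatial.transform import Rotation as R
T=dict(K=[[424.9,0,320.5],[0,424.9,204.6],[0,0,1]],p=[.2665,-.1105,1.4443],q=[-0.6805,0.7235,-0.0821,0.0818])
S=dict(K=[[427.6,0,314.9],[0,427.6,200.8],[0,0,1]],p=[.7478,.4998,1.0107],q=[0.1513,0.938,-0.309,-0.0427])
def ray(c,uv):
    Rm=c['R'] if 'R' in c else R.from_quat(c['q']).as_matrix()
    d=Rm@np.linalg.solve(np.array(c['K']),[uv[0],uv[1],1]); return np.array(c['p']),d/np.linalg.norm(d)
def plane(c,uv,z):
    p,d=ray(c,uv); return p+d*(z-p[2])/d[2]
def tri(*obs):
    A=np.zeros((3,3));b=np.zeros(3);L=[ray(*o) for o in obs]
    for p,d in L:
        M=np.eye(3)-np.outer(d,d);A+=M;b+=M@p
    x=np.linalg.solve(A,b); return x,[float(np.linalg.norm(np.cross(x-p,d))) for p,d in L]
def tc(X,Y): return (215+(X+.5)/4-.5,180+(Y+.5)/4-.5)
def sc(X,Y): return (250+(X+.5)/2.85-.5,140+(Y+.5)/2.85-.5)
def wcam(o,c):
    M=np.array(c["tool_from_camera"]);Rt=R.from_quat(o["eef_rot"]).as_matrix()
    return dict(K=c["intrinsics"],p=np.array(o["eef_pos"])+Rt@M[:3,3],R=Rt@M[:3,:3])
E
python3 - <<'E'
from h import *
np.set_printoptions(precision=4,suppress=True)
for n,t,s in [("hingeL",(500,135),(160,190)),("hingeR",(678,40),(52,75)),("frontR",(740,150),(135,18)),("frontL",(567,245),(255,120)),("butt",(80,272),(420,372)),("tape",(241,315),(374,351))]:
    print(n,*tri((T,tc(*t)),(S,sc(*s))))
for n,p,z in [("BL",(500,135),.067),("BR",(678,40),.067),("FR",(740,150),.067),("FL",(567,245),.067),("hL",(655,255),.075),("hR",(706,230),.075),
 ("f1",(25,168),.012),("f2",(115,135),.012),("f3",(158,245),.012),("f4",(70,285),.012),("butt",(80,265),.16),("collar",(75,190),.1),("fit",(330,172),.1),("fit2",(342,187),.07),("platL",(262,140),.114),("platR",(350,100),.114),("platFL",(272,158),.114),("platFR",(362,125),.114)]:
    print(n,plane(T,tc(*p),z))
E
```

```text
hingeL [ 0.5665 -0.1842  0.0248] [0.0009483676419673836, 0.0009483676419673495]
hingeR [ 0.6338 -0.3393  0.0542] [7.284332507219416e-05, 7.284332507257377e-05]
frontR [ 0.5325 -0.3789  0.0664] [0.0012490668688577584, 0.0012490668688577334]
frontL [ 0.459  -0.2273  0.0463] [0.008850645080138591, 0.008850645080138539]
butt [0.4531 0.1447 0.1691] [0.002618829952196258, 0.0026188299521962763]
tape [0.43   0.0428 0.0093] [0.0007848174352918885, 0.0007848174352918607]
BL [ 0.5584 -0.1825  0.067 ]
BR [ 0.6305 -0.3373  0.067 ]
FR [ 0.5335 -0.3794  0.067 ]
FL [ 0.4635 -0.2306  0.067 ]
hL [ 0.4499 -0.3003  0.075 ]
hR [ 0.4677 -0.3435  0.075 ]
f1 [0.5664 0.2239 0.012 ]
f2 [0.5906 0.1461 0.012 ]
f3 [0.4927 0.1113 0.012 ]
f4 [0.4632 0.1865 0.012 ]
butt [0.4577 0.148  0.16  ]
collar [0.5275 0.1633 0.1   ]
fit [ 0.5295 -0.0421  0.1   ]
fit2 [ 0.5223 -0.0498  0.07  ]
platL [0.5562 0.0103 0.114 ]
platR [ 0.5847 -0.0617  0.114 ]
platFL [0.541  0.0029 0.114 ]
platFR [ 0.5635 -0.0702  0.114 ]
```

Emit:
arm_command:
  targets:
    - [[-1,0.188,-0.094,0,0,0,0],[-1,0.188,-0.094,0,0,0,0],[-1,0.188,-0.094,0,0,0,0],[-1,0.188,-0.094,0,0,0,0],[-1,0.188,-0.094,0,0,0,0],[-1,0.188,-0.094,0,0,0,0],[-1,0.188,-0.094,0,0,0,-0.122],[-1,0,0,0,0,0,0]]

```text
time: 1.15
eef_pos: [0.4673, -0.3193, 0.2395]
eef_rot: [0.975, 0.221, 0.0, -0.0]
contact_force: [-0.5, -0.4, -0.5]
gripper_width: 1.0
finger_force: 0.0
```

```bash
python3 - <<'E'
from workcell import ctrl, vision
from h import *
o=ctrl.get_obs();c=vision.capture("wrist");cv2.imwrite("pics/w1.png",c["img"]);np.set_printoptions(precision=4,suppress=True)
print(o["eef_pos"],o["eef_rot"],o["joints"],c["intrinsics"].tolist())
import json;w=wcam(o,c);json.dump({k:np.array(v).tolist() for k,v in w.items()},open("w1.json","w"))
# monitor near end corners
print("monbot",tri((T,(236,201)),(S,(332,324))),"montop",tri((T,(206,166)),(S,(335,245))))
print("far top",tri((T,(357,50)),(S,(118,126))))
E
```

```text
[ 0.4673 -0.3193  0.2395] [ 0.9752  0.2214  0.     -0.0002] [-0.7162  0.4074  1.7059  0.0003  1.0285  0.4079] [[337.2815954822868, 0.0, 316.6779767405009], [0.0, 337.2815954822868, 195.0980878477012], [0.0, 0.0, 1.0]]
monbot (array([0.6192, 0.1672, 0.0534]), [0.0077343367456617265, 0.007734336745661697]) montop (array([0.6222, 0.1705, 0.416 ]), [0.007439096511608563, 0.007439096511608567])
far top (array([ 0.9433, -0.245 ,  0.3982]), [0.002619987366577324, 0.002619987366577347])
```

View pics/w1.png

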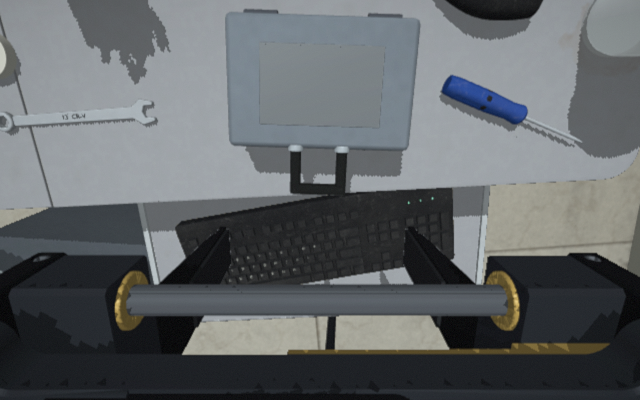

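Wrist view: lid corners at (228,14), (419,18), (409,150), (231,147); handle legs from (295,150) and (342,150) to the outer bar at y≈188.

```bash
python3 - <<'E'
from h import *; import json
w=json.load(open("w1.json"));np.set_printoptions(precision=4,suppress=True)
im=cv2.imread("pics/w1.png")
dk=(im.max(2)<60).astype(np.uint8)
for y in (155,160,165,170,175,180,188): 
    xs=np.flatnonzero(dk[y,270:370])+270; print(y,xs.min() if len(xs) else None,xs.max() if len(xs) else None)
for z in (.055,.067,.08,.095):
    BL,BR,FR,FL=[plane(w,p,z) for p in ((228,16),(419,20),(409,150),(231,147))]
    print(z,"wB",np.linalg.norm(BL-BR),"wF",np.linalg.norm(FL-FR),"d",np.linalg.norm((BL+BR-FL-FR)/2),(BL+BR)/2,(FL+FR)/2,np.degrees(np.arctan2(*((FL-FR)[:2]*[-1,1])))  )
for n,a,b in (("FL",(231,147),(567,245)),("FR",(409,150),(740,150)),("BL",(228,16),(500,135)),("BR",(419,20),(678,40)),("hbarL",(295,188),(655,255)),("hbarR",(342,188),(706,230))):
    print(n,*tri((w,a),(T,tc(*b))))
print(plane(w,(294,165),.08),plane(w,(342,165),.08),w["p"])
E
```

```text
155 291 346
160 290 346
165 290 345
170 290 345
175 291 345
180 291 345
188 291 344
0.055 wB 0.1682907711791538 wF 0.17347212844168836 d 0.11503851899377998 [ 0.6013 -0.2617  0.055 ] [ 0.4964 -0.3089  0.055 ] 24.621359420747652
0.067 wB 0.16214310629366221 wF 0.16713518848259115 d 0.11083615983444056 [ 0.599  -0.2626  0.067 ] [ 0.4979 -0.3081  0.067 ] 24.621359420747645
0.08 wB 0.15548313600104624 wF 0.16027017019356923 d 0.10628360407848939 [ 0.5964 -0.2636  0.08  ] [ 0.4995 -0.3072  0.08  ] 24.621359420747638
0.095 wB 0.14779855489418178 wF 0.1523489952446978 d 0.10103065512931507 [ 0.5935 -0.2647  0.095 ] [ 0.5014 -0.3061  0.095 ] 24.621359420747652
FL [ 0.4632 -0.2313  0.0659] [0.000749259992012587, 0.0007492599920124726]
FR [ 0.5321 -0.3786  0.0793] [0.001759057063437759, 0.0017590570634378317]
BL [ 0.5652 -0.183   0.0451] [0.0022400591854723206, 0.002240059185472331]
BR [ 0.6149 -0.3274  0.1257] [0.0002642971991719748, 0.0002642971991719404]
hbarL [ 0.4516 -0.3026  0.0617] [0.00045380475102838253, 0.0004538047510285964]
hbarR [ 0.4704 -0.3462  0.0564] [0.00041581319241489447, 0.00041581319241489734]
[ 0.4756 -0.2922  0.08  ] [ 0.4946 -0.3317  0.08  ] [0.5370187675310795, -0.2860927624193553, 0.3834969645817564]
```

Emit:
arm_command:
  targets:
    - [[-1,0.007,0.006,0.231,0,0,0],[-1,0,0,0.231,0,0,0],[-1,0,0,0.231,0,0,0],[-1,0,0,0,0,0,0],[1,0,0,0,0,0,0],[1,0,0,0,0,0,0],[1,0,0,0,0,0,0],[1,0,0,0,0,0,0]]

```text
time: 2.2
eef_pos: [0.4681, -0.3225, 0.0673]
eef_rot: [0.976, 0.219, 0.0, 0.001]
contact_force: [-0.4, -0.9, -0.4]
gripper_width: 0.637
finger_force: 0.0
```

```bash
python3 - <<'E'
import numpy as np
a=.06+np.linspace(0,2.0,17); r=.1422
for x,z in zip(np.diff(-np.cos(a))*r/.25,-np.diff(np.sin(a))*r/.25): print(f"[1, {x:.3f}, 0, {z:.3f}, 0, 0, 0],")
E
```

```text
[1, 0.009, 0, -0.071, 0, 0, 0],
[1, 0.017, 0, -0.069, 0, 0, 0],
[1, 0.026, 0, -0.066, 0, 0, 0],
[1, 0.034, 0, -0.062, 0, 0, 0],
[1, 0.041, 0, -0.058, 0, 0, 0],
[1, 0.048, 0, -0.052, 0, 0, 0],
[1, 0.054, 0, -0.046, 0, 0, 0],
[1, 0.060, 0, -0.039, 0, 0, 0],
[1, 0.064, 0, -0.031, 0, 0, 0],
[1, 0.067, 0, -0.023, 0, 0, 0],
[1, 0.070, 0, -0.014, 0, 0, 0],
[1, 0.071, 0, -0.005, 0, 0, 0],
[1, 0.071, 0, 0.004, 0, 0, 0],
[1, 0.070, 0, 0.012, 0, 0, 0],
[1, 0.068, 0, 0.021, 0, 0, 0],
[1, 0.065, 0, 0.029, 0, 0, 0],
```

Emit:
arm_command:
  targets:
    - [[1,0,0,0,0,0,0],[1,0,0,0,0,0,0],[1,0,0,0,0,0,0],[1,0,0,0,0,0,0],[1,0.001,0,-0.02,0,0,0],[1,0.001,0,-0.02,0,0,0],[1,0.002,0,-0.03,0,0,0],[1,0,0,0,0,0,0]]

```text
time: 3.2
eef_pos: [0.4683, -0.3199, 0.0837]
eef_rot: [0.976, 0.219, -0.001, -0.002]
contact_force: [2.2, 10.6, -1.0]
gripper_width: 0.565
finger_force: 30.0
```

Emit:
arm_command:
  targets:
    - [[1,0.02,0,-0.069,0,0,0],[1,0.027,0,-0.066,0,0,0],[1,0.034,0,-0.062,0,0,0],[1,0.041,0,-0.058,0,0,0],[1,0.048,0,-0.052,0,0,0],[1,0.054,0,-0.046,0,0,0],[1,0.06,0,-0.039,0,0,0],[1,0.064,0,-0.031,0,0,0]]

```text
time: 4.2
eef_pos: [0.5479, -0.2845, 0.1902]
eef_rot: [0.976, 0.219, -0.0, 0.0]
contact_force: [-2.0, -1.3, -7.0]
gripper_width: 0.566
finger_force: 30.0
```

Emit:
arm_command:
  targets:
    - [[1,0.067,0,-0.023,0,0,0],[1,0.07,0,-0.014,0,0,0],[1,0.071,0,-0.005,0,0,0],[1,0.071,0,0.004,0,0,0],[1,0.07,0,0.012,0,0,0],[1,0.068,0,0.021,0,0,0],[1,0.065,0,0.029,0,0,0],[1,0,0,0,0,0,0]]

```text
time: 5.2
eef_pos: [0.6618, -0.2336, 0.1883]
eef_rot: [0.976, 0.22, 0.006, 0.004]
contact_force: [11.3, -0.5, 19.2]
gripper_width: 0.548
finger_force: 30.1
```

```bash
python3 - <<'E'
from workcell import ctrl, vision
from h import *
o=ctrl.get_obs();print(o["eef_pos"],o["contact_force"])
s=vision.capture("side")["img"];t=vision.capture("top")["img"]
a=cv2.resize(s[90:220,220:390],(520,398),interpolation=cv2.INTER_CUBIC);cv2.imwrite("pics/s2.png",a)
E
```

```text
[ 0.66178531 -0.23357445  0.18831629] [11.27867387 -0.51438878 19.15121344]
```

View pics/s2.png

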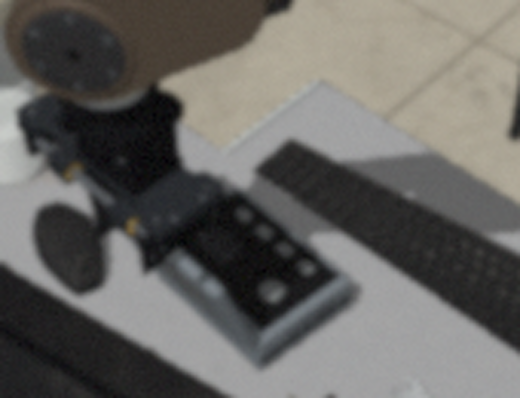

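The lid is near the target, but the fingertips seem to be pressing on its edge with about 20 N. I'll open the gripper, rise straight up, and check the angle.

Emit:
arm_command:
  targets:
    - [[-1,0,0,0,0,0,0],[-1,0,0,0,0,0,0],[-1,0,0,0,0,0,0],[-1,0,0,0,0,0,0],[-1,0,0,-0.1,0,0,0],[-1,0,0,-0.2,0,0,0],[-1,0,0,-0.24,0,0,0],[-1,-0.1,0,-0.2,0,0,0]]

```text
time: 6.3
eef_pos: [0.6341, -0.2434, 0.3705]
eef_rot: [0.976, 0.22, 0.0, 0.0]
contact_force: [-0.3, -1.1, 0.4]
gripper_width: 0.996
finger_force: 0.0
```

Emit:
arm_command:
  targets:
    - [[-1,-0.24,0,0,0,0,0],[-1,-0.24,0,0,0,0,0],[-1,-0.24,0,0,0,0,0],[-1,-0.24,0,0,0,0,0],[-1,0,0,0,0,0,0],[-1,0,0,0,0,0,0],[-1,0,0,0,0,0,0],[-1,0,0,0,0,0,0]]

```text
time: 7.3
eef_pos: [0.4176, -0.346, 0.3683]
eef_rot: [0.976, 0.22, -0.0, -0.0]
contact_force: [-0.2, 0.0, 0.1]
gripper_width: 0.999
finger_force: 0.0
```

```bash
python3 - <<'E'
from workcell import ctrl, vision
from h import *; import json
o=ctrl.get_obs();c=vision.capture("wrist");print(o["eef_pos"],o["eef_rot"])
w=wcam(o,c);json.dump({k:np.array(v).tolist() for k,v in w.items()},open("w2.json","w"))
s=vision.capture("side")["img"];t=vision.capture("top")["img"]
cv2.imwrite("pics/side2.png",s);cv2.imwrite("pics/top2.png",t)
a=c["img"];b=cv2.resize(s[90:220,220:390],(390,298),interpolation=cv2.INTER_CUBIC);d=cv2.resize(t[170:270,325:455],(388,298),interpolation=cv2.INTER_CUBIC)
print(a.shape);cv2.imwrite("pics/w2.png",a)
cv2.imwrite("pics/c2.png",np.vstack([np.hstack([b,d])[:, :778],cv2.resize(a[:242],(778,294))]))
E
```

```text
[ 0.41758724 -0.34596305  0.36834781] [ 9.75555270e-01  2.19754126e-01 -1.23878000e-04 -1.55171595e-04]
(400, 640, 3)
```

View pics/c2.png

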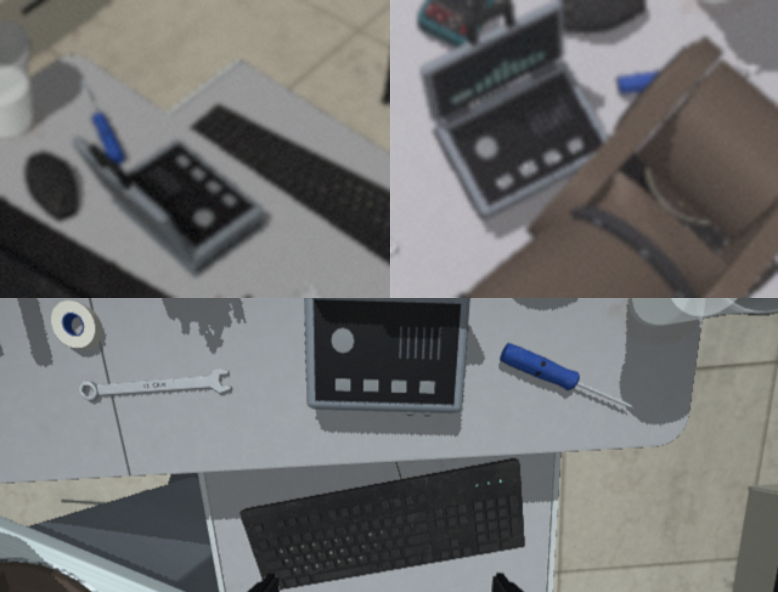

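The top crop shows the lid standing open, its free edge from about (425,68) to (558,8) and its hinge line from about (435,120) to (568,65). I'll compare these with the predicted edge positions for several angles.

```bash
python3 - <<'E'
from h import *
np.set_printoptions(precision=1,suppress=True)
def proj(c,X):
    q=R.from_quat(c['q']).as_matrix().T@(np.array(X)-c['p']); return (np.array(c['K'])@q/q[2])[:2]
H=np.array([.5985,-.2606,.052]);ps=np.radians(25);ex=np.array([np.cos(ps),np.sin(ps),0]);ey=np.array([-ex[1],ex[0],0]);ez=np.array([0,0,1.])
def ct(p): return (p-[325,170])*2.985+[390,0]
def cs(p): return (p-[220,90])*2.294
for th in (95,100,105,110,115,120):
    t=np.radians(th);d=-np.cos(t)*ex+np.sin(t)*ez;n=np.sin(t)*ex+np.cos(t)*ez
    print(th,[ (ct(proj(T,H+.114*d+s*.085*ey+h*n)),cs(proj(S,H+.114*d+s*.085*ey+h*n))) for s in(1,-1) for h in (.002,.015)])
print([ct(proj(T,H+s*.085*ey)) for s in(1,-1)],[cs(proj(S,H+s*.085*ey)) for s in(1,-1)])
E
python3 -c "
import cv2
t=cv2.imread('pics/top2.png');s=cv2.imread('pics/side2.png')
import numpy as np
a=cv2.resize(t[165:245,330:400],(525,600),interpolation=cv2.INTER_CUBIC)
cv2.imwrite('pics/c3.png',np.hstack([a,cv2.resize(s[140:215,250:284],(272,600),interpolation=cv2.INTER_CUBIC)]))"
```

```text
95 [(array([432.3,  95.7]), array([187.9, 198.9])), (array([426.2,  85.3]), array([179.3, 205.8])), (array([573.7,  20.6]), array([ 92.5, 119.4])), (array([567.3,  10.6]), array([ 84.1, 125.5]))]
100 [(array([427.7,  88. ]), array([181.4, 204.5])), (array([421.7,  78. ]), array([172.9, 211.9])), (array([568.8,  13.1]), array([ 86.2, 124.4])), (array([562.3,   3.6]), array([ 78. , 131.2]))]
105 [(array([423.1,  80.6]), array([175. , 210.4])), (array([417.2,  71.2]), array([166.7, 218.4])), (array([563.8,   6.1]), array([ 80. , 129.9])), (array([557.4,  -2.8]), array([ 72.1, 137.2]))]
110 [(array([418.7,  73.7]), array([168.8, 216.8])), (array([412.9,  64.9]), array([160.7, 225.3])), (array([558.9,  -0.4]), array([ 74.1, 135.7])), (array([552.6,  -8.7]), array([ 66.5, 143.5]))]
115 [(array([414.4,  67.3]), array([162.8, 223.5])), (array([408.9,  59.2]), array([155.1, 232.3])), (array([554.1,  -6.5]), array([ 68.5, 141.9])), (array([547.9, -14. ]), array([ 61.3, 150.2]))]
120 [(array([410.3,  61.4]), array([157.1, 230.4])), (array([405.1,  54. ]), array([149.8, 239.5])), (array([549.4, -11.9]), array([ 63.2, 148.4])), (array([543.4, -18.7]), array([ 56.5, 157. ]))]
[array([433.8, 128.6]), array([564.6,  58.7])] [array([198.7, 253.2]), array([109.9, 176.5])]
```

```bash
python3 - <<'E'
from h import *
np.set_printoptions(precision=1,suppress=True,linewidth=200)
def proj(c,X):
    q=R.from_quat(c['q']).as_matrix().T@(np.array(X)-c['p']); return (np.array(c['K'])@q/q[2])[:2]
H=np.array([.5985,-.2606,.052]);ps=np.radians(25);ex=np.array([np.cos(ps),np.sin(ps),0]);ey=np.array([-ex[1],ex[0],0]);ez=np.array([0,0,1.])
def P(c,th,s,l,h):
    t=np.radians(th);return proj(c,H+l*(-np.cos(t)*ex+np.sin(t)*ez)+s*ey+h*(np.sin(t)*ex+np.cos(t)*ez))
for nm,c,f in (("top",T,"top2"),("side",S,"side2")):
    g=cv2.imread(f"pics/{f}.png")
    for s in (-.065,.055,.065):
        a=P(c,100,s,.085,.002);b=P(c,112,s,.125,.015);u=(b-a)/np.linalg.norm(b-a)
        L=np.arange(-2,22,1.); pts=a+L[:,None]*u
        v=cv2.remap(g,pts[None,:,0].astype('f4'),pts[None,:,1].astype('f4'),cv2.INTER_LINEAR)[0].mean(1)
        print(nm,s,v.astype(int)); print("  pred",[(th,np.array([(P(c,th,s,.114,h)-a)@u for h in(.002,.015)])) for th in(100,105,110,115)])
E
```

```text
top -0.065 [ 42  40  38  40  39  39  39  42  58  91 125 143 158 176 184 185 186 186 184 185 185 186 184 179]
  pred [(100, array([3.5, 7.3])), (105, array([6.3, 9.9])), (110, array([ 9. , 12.4])), (115, array([11.5, 14.6]))]
top 0.055 [ 49  39  38  38  40  38  39  40  43  67  99 128 146 159 176 184 182 179 166 131 105  84  71  66]
  pred [(100, array([3.4, 7.3])), (105, array([ 6.3, 10. ])), (110, array([ 9. , 12.5])), (115, array([11.6, 14.8]))]
top 0.065 [ 43  40  39  39  38  39  40  40  45  65  98 129 146 157 176 184 187 187 187 187 185 182 176 166]
  pred [(100, array([3.4, 7.3])), (105, array([ 6.3, 10. ])), (110, array([ 9. , 12.5])), (115, array([11.6, 14.8]))]
side -0.065 [ 85  91  97  93  74  54  41  48  69  93 109 111 109 117 131 143 148 150 149 147 145 141 132 120]
  pred [(100, array([1.9, 5.8])), (105, array([4.8, 8.6])), (110, array([ 7.7, 11.4])), (115, array([10.4, 14. ]))]
side 0.055 [ 19  17  15  13  15  26  46  72  94 110 117 115 108  96  84  75  70  69  73  78  86  99 116 132]
  pred [(100, array([0.9, 5.1])), (105, array([4.1, 8.3])), (110, array([ 7.3, 11.3])), (115, array([10.3, 14.3]))]
side 0.065 [ 23  22  19  19  18  23  40  67  93 111 118 117 110  98  86  75  69  69  71  78  86  99 115 131]
  pred [(100, array([0.8, 5.1])), (105, array([4. , 8.2])), (110, array([ 7.2, 11.3])), (115, array([10.3, 14.3]))]
```

The lid measures about 108–110°, as wanted, and it's released. Next is the probe: I'll grip it coaxially from the butt end.

Emit:
arm_command:
  targets:
    - [[-1,0.093,-0.217,0,0,0,0],[-1,0.093,-0.217,0,0,0,0],[-1,0.093,-0.217,0,0,0,0],[-1,0.093,-0.217,0,0,0,0],[-1,0.093,-0.217,0,0,0,0],[-1,0.093,-0.217,0,0,0,0],[-1,0.093,-0.217,0,0,0,0],[-1,0.093,-0.217,0,0,0,0]]

```text
time: 8.45
eef_pos: [0.399, 0.1274, 0.3689]
eef_rot: [0.976, 0.219, 0.0, 0.0]
contact_force: [1.7, -0.1, -0.3]
gripper_width: 1.004
finger_force: 0.0
```

Emit:
arm_command:
  targets:
    - [[-1,0,0,0.1,0,0,0.178],[-1,0,0,0.1,0,0,0],[-1,0,0,0,0,0.156,0],[-1,0,0,0,0,0.156,0],[-1,0,0,0,0,0.156,0],[-1,0,0,0,0,0.156,0],[-1,0,0,0,0,0.156,0],[-1,0,0,0,0,0.156,0]]

```text
time: 9.45
eef_pos: [0.3993, 0.1272, 0.319]
eef_rot: [0.926, 0.143, 0.346, -0.055]
contact_force: [0.9, 1.3, -0.5]
gripper_width: 0.998
finger_force: 0.0
```

```bash
python3 - <<'E'
from workcell import ctrl, vision
from h import *; import json
o=ctrl.get_obs();c=vision.capture("wrist");print(o["time"],o["eef_pos"],o["eef_rot"],o["joints"])
w=wcam(o,c);json.dump({k:np.array(v).tolist() for k,v in w.items()},open("w3.json","w"))
cv2.imwrite("pics/w3.png",c["img"])
E
```

```text
9.45 [0.39925541 0.12719849 0.31896466] [ 0.92573061  0.14265503  0.345823   -0.05548722] [ 0.04691475 -0.10216723  2.29714993  0.61704369  0.30162266  0.77951121]
```

View pics/w3.png

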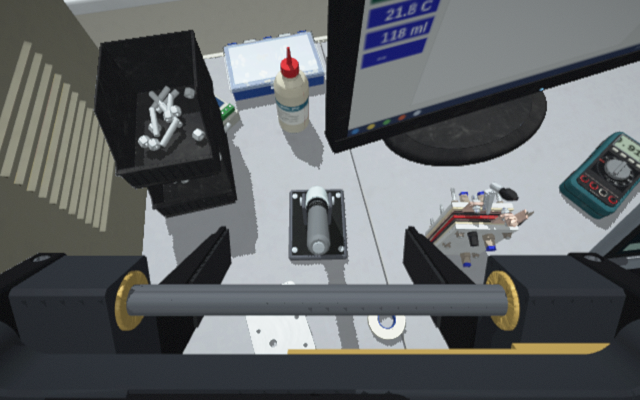

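Wrist view: stand foot corners (290,190), (342,190), (348,259), (290,259); probe handle in line with the stand, butt at (319,247); cell at the right with blue fitting collars near (490,243) and (462,250).

```bash
python3 - <<'E'
from h import *; import json
np.set_printoptions(precision=4,suppress=True,linewidth=180)
w=json.load(open("w3.json"));im=cv2.imread("pics/w3.png");g=im.mean(2)
for y in range(190,262,5):
    m=np.flatnonzero(g[y,296:342]>70)+296
    r=np.split(m,np.flatnonzero(np.diff(m)>1)+1); r=max(r,key=len); print(y,r[0],r[-1],(r[0]+r[-1])/2,int(g[y,r].mean()))
print("foot",[plane(w,p,.012)for p in((290,190),(342,190),(348,259),(290,259))])
print(plane(w,(319,247),.169),plane(w,(318,222),.137),w["p"])
E
```

```text
190 296 341 318.5 150
195 302 331 316.5 182
200 299 310 304.5 147
205 300 307 303.5 106
210 309 325 317.0 127
215 308 326 317.0 125
220 308 327 317.5 124
225 307 327 317.0 123
230 307 327 317.0 124
235 307 328 317.5 130
240 307 329 318.0 117
245 307 329 318.0 132
250 309 327 318.0 130
255 296 310 303.0 82
260 296 341 318.5 109
foot [array([0.5675, 0.2251, 0.012 ]), array([0.5915, 0.1488, 0.012 ]), array([0.4905, 0.1116, 0.012 ]), array([0.466 , 0.1891, 0.012 ])]
[0.4508 0.142  0.169 ] [0.4859 0.1541 0.137 ] [0.36424678091748386, 0.11529177514807584, 0.4782269717004435]
```

```bash
cat >> h.py <<'E'
def proj(c,X):
    Rm=np.array(c['R']) if 'R' in c else R.from_quat(c['q']).as_matrix()
    q=Rm.T@(np.array(X)-c['p']); return (np.array(c['K'])@q/q[2])[:2]
def step(pos,zt,xhint):
    "tool-frame rotvec (turn first, in units) and shift (after the turn, units) to reach pose"
    from workcell import ctrl
    o=ctrl.get_obs();R0=R.from_quat(o["eef_rot"]);z=np.array(zt)/np.linalg.norm(zt);y=np.cross(z,xhint);y/=np.linalg.norm(y)
    R1=R.from_matrix(np.c_[np.cross(y,z),y,z]); rv=(R0.inv()*R1).as_rotvec()
    d=np.array(pos)-o["eef_pos"]
    print("turn(u)",rv/(np.pi/4),"deg",np.degrees(rv),"shift after(u)",R1.inv().apply(d)/.25,"shift before(u)",R0.inv().apply(d)/.25)
E
python3 - <<'E'
from h import *; import json
np.set_printoptions(precision=4,suppress=True,linewidth=180)
w=json.load(open("w3.json"))
m=np.array([.5215,.166,.091]);b=np.array([.453,.142,.168]);a=(b-m)/np.linalg.norm(b-m)
for X in (m,m+.06*a,b): print(X,"w",proj(w,X),"topcrop",(proj(T,X)-[215,180])*4,"sidecrop",(proj(S,X)-[250,140])*2.85)
g=m+.06*a
print(a,g); h=np.array([-a[0],-a[1],0])
step(g+.126*a,-a,h+[0,0,.01])
E
```

```text
[0.5215 0.166  0.091 ] w [317.4999 206.6897] topcrop [ 72.531  197.9413] sidecrop [340.74   464.9478]
[0.4827 0.1524 0.1347] w [318.5769 225.8939] topcrop [ 79.0708 236.3265] sidecrop [385.4034 411.8809]
[0.453 0.142 0.168] w [319.6575 245.1604] topcrop [ 84.417  267.7061] sidecrop [420.8447 369.7713]
[-0.6473 -0.2268  0.7277] [0.4827 0.1524 0.1347]
turn(u) [ 0.0198  0.047  -0.0306] deg [ 0.8916  2.1157 -1.3758] shift after(u) [-0.2479  0.0174  0.2711] shift before(u) [-0.2373  0.0189  0.2803]
```

Emit:
arm_command:
  targets:
    - [[-1,0,0,0,0.02,0.047,-0.031],[-1,-0.083,0.006,0.09,0,0,0],[-1,-0.083,0.006,0.09,0,0,0],[-1,-0.083,0.006,0.09,0,0,0],[-1,0,0,0,0,0,0],[-1,0,0,0,0,0,0],[-1,0,0,0,0,0,0],[-1,0,0,0,0,0,0]]

```text
time: 10.5
eef_pos: [0.4017, 0.1306, 0.2661]
eef_rot: [0.915, 0.16, 0.363, -0.072]
contact_force: [-0.1, -0.4, -0.0]
gripper_width: 0.997
finger_force: 0.0
```

```bash
python3 - <<'E'
from workcell import ctrl, vision
from h import *; import json
np.set_printoptions(precision=4,suppress=True,linewidth=180)
o=ctrl.get_obs();c=vision.capture("wrist");print(o["time"],o["eef_pos"],o["eef_rot"],o["joints"])
w=wcam(o,c);json.dump({k:np.array(v).tolist() for k,v in w.items()},open("w4.json","w"))
cv2.imwrite("pics/w4.png",c["img"])
m=np.array([.5215,.166,.091]);b=np.array([.453,.142,.168]);a=(b-m)/np.linalg.norm(b-m)
for X in (m,m+.06*a,b): print(proj(w,X))
v=proj(w,m+.06*a);u0=int(v[0]);v0=int(v[1]);g=c["img"].mean(2)
for y in range(v0-35,v0+60,7): print(y,g[y,u0-35:u0+36:2].astype(int))
E
```

```text
10.5 [0.4017 0.1306 0.2661] [ 0.9152  0.1597  0.3629 -0.0715] [ 0.0154  0.0114  2.4127  1.6068  0.2393 -0.276 ]
[326.3366 198.8845]
[326.7453 217.0989]
[327.1747 236.2326]
182 [199 199 200 201 201 201 201 203 202 203 202 201 199 214 229 235 235 235 233 228 223 210 196 200 200 200 202 202 202 201 202 200 200 201 200 198]
189 [200 199 196 107 151 237 215  70 168 118 105  92 225 228 178  79  45  34  40  53 123 199 215 156  95 100 154  92 108 185 157 101 108 202 202 201]
196 [198 201 165 112  68  43  43  42 124 108 104 186  47  44  38  77 101 123 115  94  56  33  27 103 138 101 134  89  42  39  41  98  84 190 202 201]
203 [202 202 139 116  55  42  40  41  41  52  61  49  64 123 134 138 140 140 137 133 126 116 103  34  57  61  44  41  43  45  41 103  88 189 202 201]
210 [203 203 120 119  45  42  41  42  41  47  60  56 111 127 136 139 139 139 137 133 127 117 105  69  60  55  43  42  44  41  42  89  92 189 202 203]
217 [201 200 106 103  43  44  41  42  42  43  59  65 121 131 139 140 139 138 136 131 126 118 103  79  61  39  28  45  44  43  42  81  93 157 203 202]
224 [202 201 105  86  41  41
[... 471 characters left out ...]
 42  41  69  93 102 133 144 141 115 101  87  45  27  27  28  30  26  29  29  32  30  69  88 194 201]
252 [199 106 114  61  83  46  40  40  43  45  42  43  45  40  43  43  43  41  36  28  29  27  27  27  26  27  27  27  27  83 170 112  98  88 197 201]
259 [199 108  68  72  72  74  72  73  71  74  75  73  73  73  72  74  76  77  75  69  68  66  68  66  65  67  69  64  66  67  67  77  80  82 187 202]
266 [198 200 203 198 161 190 140 171 162 160 155 138 163 138 166 172 193 171 190 161 127 126 125 125 125 125 127 127 125 126 125 124 157 137 193 201]
273 [200 200 200 201 199 200 199 199 199 199 200 200 199 199 199 200 201 201 199 200 198 128 125 126 126 125 126 124 126 126 124 128 192 202 200 201]
```

The wrist ran near its singularity because the tool lay in line with the forearm. I'll grip with less tilt instead (22° from vertical, about 21° off the probe axis).

```bash
python3 - <<'E'
from h import *
np.set_printoptions(precision=4,suppress=True,linewidth=180)
m=np.array([.521,.167,.091]);b=np.array([.4525,.1434,.168]);a=(b-m)/np.linalg.norm(b-m);g=m+.06*a
h=-a*[1,1,0];h/=np.linalg.norm(h);t=np.radians(22);z=np.sin(t)*h-[0,0,np.cos(t)]
print(a,g,z,np.degrees(np.arctan2(h[1],h[0])));step(g-.106*z,z,h)
E
```

```text
[-0.6479 -0.2232  0.7283] [0.4821 0.1536 0.1347] [ 0.3542  0.122  -0.9272] 19.0101381109668
turn(u) [-0.0298 -0.4754  0.011 ] deg [ -1.3403 -21.3936   0.4934] shift after(u) [0.113  0.0177 0.1883] shift before(u) [0.0364 0.0231 0.2161]
```

Emit:
arm_command:
  targets:
    - [[-1,0,0,0,-0.005,-0.08,0.002],[-1,0,0,0,-0.005,-0.08,0.002],[-1,0,0,0,-0.005,-0.08,0.002],[-1,0,0,0,-0.005,-0.08,0.002],[-1,0,0,0,-0.005,-0.08,0.002],[-1,0,0,0,-0.005,-0.08,0.002],[-1,0,0,0,0,0,0],[-1,0,0,0,0,0,0]]

```text
time: 11.55
eef_pos: [0.4004, 0.1339, 0.2651]
eef_rot: [0.961, 0.165, 0.215, -0.045]
contact_force: [-0.3, -0.6, 0.9]
gripper_width: 0.996
finger_force: 0.0
```

```bash
python3 - <<'E'
from h import *
from workcell import ctrl
np.set_printoptions(precision=4,suppress=True,linewidth=180)
m=np.array([.521,.167,.091]);b=np.array([.4525,.1434,.168]);a=(b-m)/np.linalg.norm(b-m);g=m+.06*a
h=-a*[1,1,0];h/=np.linalg.norm(h);t=np.radians(22);z=np.sin(t)*h-[0,0,np.cos(t)]
print(ctrl.get_obs()["joints"]);step(g-.106*z,z,h);step(g-.006*z,z,h)
E
```

```text
[0.0956 0.0345 2.2269 0.2658 0.4664 1.1131]
turn(u) [-0.0232 -0.0749  0.0065] deg [-1.0456 -3.3724  0.2915] shift after(u) [0.1149 0.0319 0.185 ] shift before(u) [0.1036 0.0359 0.1909]
turn(u) [-0.0232 -0.0749  0.0065] deg [-1.0456 -3.3724  0.2915] shift after(u) [0.1149 0.0319 0.585 ] shift before(u) [0.0801 0.0431 0.5901]
```

Emit:
arm_command:
  targets:
    - [[-1,0,0,0,-0.023,-0.075,0.006],[-1,0.058,0.016,0.093,0,0,0],[-1,0.057,0.016,0.092,0,0,0],[-1,0,0,0.1,0,0,0],[-1,0,0,0.1,0,0,0],[-1,0,0,0.1,0,0,0],[-1,0,0,0.1,0,0,0],[-1,0,0,0,0,0,0]]

```text
time: 12.55
eef_pos: [0.4798, 0.1525, 0.1391]
eef_rot: [0.968, 0.162, 0.187, -0.031]
contact_force: [0.4, 0.4, 1.3]
gripper_width: 1.001
finger_force: 0.0
```

```bash
python3 - <<'E'
from h import *
from workcell import ctrl,vision
np.set_printoptions(precision=4,suppress=True,linewidth=180)
m=np.array([.521,.167,.091]);b=np.array([.4525,.1434,.168]);a=(b-m)/np.linalg.norm(b-m);g=m+.06*a
h=-a*[1,1,0];h/=np.linalg.norm(h);t=np.radians(22);z=np.sin(t)*h-[0,0,np.cos(t)]
print(ctrl.get_obs()["joints"]);step(g-.006*z,z,h)
w=vision.capture("wrist");cv2.imwrite("pics/w5.png",w["img"])
E
```

```text
[0.1416 0.3916 2.1882 0.3619 0.2001 1.039 ]
turn(u) [-0.0002  0.0043 -0.0004] deg [-0.0092  0.1936 -0.0183] shift after(u) [ 0.003  -0.0011 -0.0039] shift before(u) [ 0.003  -0.0011 -0.0039]
```

View pics/w5.png

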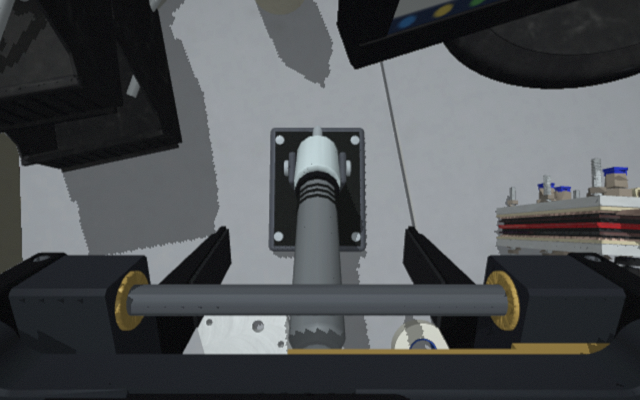

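The wrist view shows the probe handle centred between the open fingers. I'll close.

Emit:
arm_command:
  targets:
    - [[1,0.003,-0.001,-0.004,0,0,0],[1,0,0,0,0,0,0],[1,0,0,0,0,0,0],[1,0,0,0,0,0,0],[1,0,0,0,0,0,0],[1,0,0,0,0,0,0],[1,0,0,0,0,0,0],[1,0,0,0,0,0,0]]

```text
time: 13.6
eef_pos: [0.4805, 0.1531, 0.1416]
eef_rot: [0.968, 0.162, 0.188, -0.031]
contact_force: [-0.1, 0.5, -0.0]
gripper_width: 0.239
finger_force: 30.0
```

Emit:
arm_command:
  targets:
    - [[1,0,0,0,0,0,0],[1,0,0,0,0,0,0],[1,0,0,0,0,0,0],[1,0,0,0,0,0,0],[1,0,0,0,0,0,0],[1,0,0,0,0,0,0],[1,0,0,0,0,0,0],[1,0,0,0,0,0,0]]

```text
time: 14.6
eef_pos: [0.4805, 0.1531, 0.1416]
eef_rot: [0.968, 0.162, 0.188, -0.031]
contact_force: [1.0, 1.1, -0.6]
gripper_width: 0.239
finger_force: 30.0
```

```bash
python3 - <<'E'
from h import *
from workcell import ctrl
np.set_printoptions(precision=4,suppress=True,linewidth=180)
o=ctrl.get_obs();a=np.array([-0.6479,-0.2232,0.7283])
print(o["joints"],R.from_quat(o["eef_rot"]).inv().apply(a*.1)/.25)
E
```

```text
[0.1428 0.3873 2.1854 0.353  0.2042 1.0486] [-0.1453  0.     -0.3727]
```

Emit:
arm_command:
  targets:
    - [[1,-0.018,0,-0.047,0,0,0],[1,-0.018,0,-0.047,0,0,0],[1,-0.018,0,-0.047,0,0,0],[1,-0.018,0,-0.047,0,0,0],[1,-0.018,0,-0.047,0,0,0],[1,-0.018,0,-0.047,0,0,0],[1,-0.018,0,-0.047,0,0,0],[1,-0.018,0,-0.047,0,0,0]]

```text
time: 15.6
eef_pos: [0.4151, 0.1306, 0.2159]
eef_rot: [0.968, 0.162, 0.188, -0.031]
contact_force: [-0.2, 0.8, -2.0]
gripper_width: 0.238
finger_force: 30.0
```

```bash
python3 - <<'E'
from h import *
from workcell import ctrl,vision
np.set_printoptions(precision=4,suppress=True,linewidth=180)
o=ctrl.get_obs();print(o["joints"],(np.array(o["eef_pos"])-[.4805,.1531,.1416])@np.array([-0.6479,-0.2232,0.7283]))
c=vision.capture("wrist");cv2.imwrite("pics/w6.png",c["img"]);s=vision.capture("side")["img"];cv2.imwrite("pics/side6.png",s)
E
```

```text
[0.1043 0.154  2.2439 0.2297 0.3786 1.1451] 0.10151043775751828
```

Emit:
arm_command:
  targets:
    - [[1,0.045,0,-0.111,0,0,0],[1,0.045,0,-0.111,0,0,0],[1,0.045,0,-0.111,0,0,0],[1,0.045,0,-0.111,0,0,0],[1,0,0,0,0,-0.16,0],[1,0,0,0,0,-0.16,0],[1,0,0,0,0,-0.16,0],[1,0,0,0,0,-0.16,0]]

```text
time: 16.7
eef_pos: [0.4162, 0.131, 0.3351]
eef_rot: [0.984, 0.165, -0.061, 0.01]
contact_force: [-0.0, 0.1, -1.4]
gripper_width: 0.235
finger_force: 30.0
```

Emit:
arm_command:
  targets:
    - [[1,0,0,0,0,-0.16,0],[1,0,0,0,0,-0.16,0],[1,0,0,0,0,0,0],[1,0,0,0,0,0,0],[1,0,0,0,0,0,0],[1,0,0,0,0,0,0],[1,0,0,0,0,0,0],[1,0,0,0,0,0,0]]

```text
time: 17.7
eef_pos: [0.4159, 0.1309, 0.3352]
eef_rot: [0.969, 0.162, -0.182, 0.031]
contact_force: [-0.5, -0.5, -1.0]
gripper_width: 0.236
finger_force: 30.0
```

```bash
python3 - <<'E'
from h import *; import json
from workcell import ctrl,vision
np.set_printoptions(precision=4,suppress=True,linewidth=180)
o=ctrl.get_obs();c=vision.capture("wrist");w=wcam(o,c);json.dump({k:np.array(v).tolist() for k,v in w.items()},open("w7.json","w"))
M=R.from_quat(o["eef_rot"]).as_matrix();print(o["eef_pos"],M[:,2],o["joints"])
cv2.imwrite("pics/w7.png",c["img"]);s=vision.capture("side")["img"];cv2.imwrite("pics/side7.png",s);t=vision.capture("top")["img"];cv2.imwrite("pics/top7.png",t)
G=np.array(o["eef_pos"])+.006*M[:,2]
for l in(-.04,0,.055,.06,.112,.14): print(l,[proj(k,G-[0,0,l]) for k in (w,S,T)])
g=proj(S,G-[0,0,.05]).astype(int);print(g)
a=cv2.resize(s[max(g[1]-60,0):g[1]+60,g[0]-60:g[0]+60],(400,400),interpolation=cv2.INTER_CUBIC)
cv2.imwrite("pics/c7.png",np.hstack([a,c["img"][0:400,240:640]]))
E
```

```text
[0.4159 0.1309 0.3352] [-0.3421 -0.1182 -0.9322] [ 0.1838  0.272   1.6901 -0.0537  1.5462  1.434 ]
-0.04 [array([316.6018, 340.553 ]), array([430.228 , 207.2359]), array([225.1062, 251.4129])]
0 [array([316.6447, 263.3159]), array([425.9557, 219.4025]), array([228.5318, 253.2835])]
0.055 [array([316.6823, 195.5242]), array([420.6038, 234.6437]), array([232.8699, 255.6524])]
0.06 [array([316.685 , 190.7428]), array([420.1445, 235.9518]), array([233.2447, 255.8571])]
0.112 [array([316.7076, 149.8825]), array([415.6094, 248.8669]), array([236.966 , 257.8892])]
0.14 [array([316.717 , 132.9434]), array([413.3368, 255.3387]), array([238.8453, 258.9154])]
[421 233]
```

View pics/c7.png

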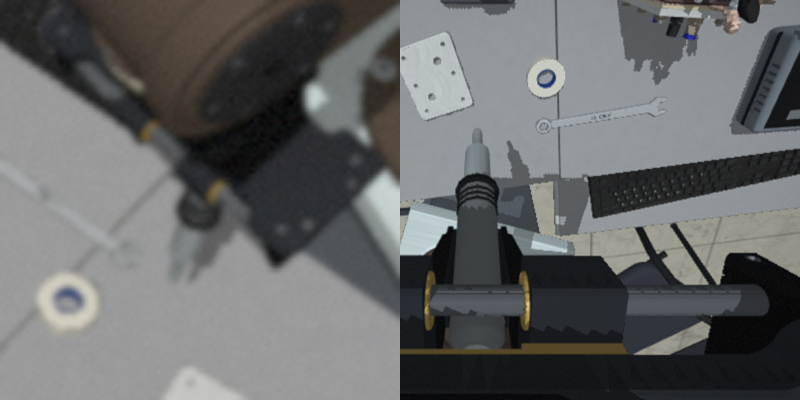

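The probe hangs nearly upright: its tip is at (317,128) in the wrist view and about (414,256) in the side view, against predictions of (317,133) and (413,255). I'll fit the tilt from the profile.

```bash
python3 - <<'E'
from h import *; import json
from scipy.optimize import least_squares
np.set_printoptions(precision=4,suppress=True,linewidth=200)
w=json.load(open("w7.json"));g=cv2.imread("pics/w7.png").mean(2)
print(g[120:215,316:319].mean(1).astype(int))
for v in range(126,212,4):
    print(v,g[v,298:337].astype(int))
E
```

```text
[152 152 151 151 151 151 152 146 132 127 128 127 126 125 124 122 121 120 118 116 117 115 120 127 130 130 130 129 130 130 130 130 129 130 130 130 129 129 130 128 129 128 129 129 129 129 128 129 129
 129 129 125 102  55  20  18  21  24  25  23  29  66  89  78  62  44  26  38  58  66  54  26  30  56  69  52  27  28  54  81  91  92  92  90  91  91  89  84  80  70  65  64  65  66  65]
126 [155 154 155 155 153 153 154 153 153 152 152 151 150 152 150 150 150 151 151 153 152 152 152 151 152 153 153 152 154 153 152 153 152 152 153 152 150 152 151]
130 [153 156 153 153 153 154 152 152 152 153 154 153 152 154 154 138 129 129 130 130 125 120 110 136 152 153 153 152 151 151 153 152 152 153 154 153 152 153 153]
134 [151 153 153 153 153 154 154 153 152 152 153 153 154 152 130 119 123 126 127 123 121 116 107  98 128 149 152 153 153 153 154 153 154 154 152 152 153 151 151]
138 [152 152 152 151 152 152 152 152 153 152 153 153 154 151 123 113 118 120 120 119 117 111 100  94 129 150 155 154 154 153 152 154 153 153 153 152 152 152 153]
142 [154 152 152 152 151 151 153 152 153 153 154 154 154 151 123 112 
[... 1834 characters left out ...]
 90 84 69 63 75 74 65 55 57 52 67 64 71 78 81 83 78 76 64 44 26 26 39 52 50 30 22 21]
194 [23 24 32 46 53 66 52 31 26 39 48 56 62 59 62 74 81 82 68 63 76 82 81 70 67 63 57 52 38 25 21 31 46 53 50 37 24 16 13]
198 [24 27 27 28 45 68 74 55 34 29 23 27 27 25 27 36 42 46 53 55 55 42 35 31 28 28 23 25 25 25 36 59 63 50 32 24 20 17 18]
202 [29 36 44 31 25 37 54 70 88 92 91 91 92 92 93 92 91 90 93 93 90 90 89 90 87 87 84 86 84 81 74 63 42 28 24 31 34 21 24]
206 [15 24 44 59 73 83 70 63 78 89 93 91 84 70 78 88 91 91 92 92 83 70 77 80 84 87 85 85 83 76 66 61 62 63 62 56 44 25 19]
210 [35 57 61 59 61 62 63 63 62 63 64 63 64 64 64 64 64 65 66 64 64 65 64 66 63 64 64 63 65 64 63 63 64 62 61 61 61 47 28]
```

```bash
python3 - <<'E'
from h import *; import json
from scipy.optimize import least_squares
np.set_printoptions(precision=4,suppress=True,linewidth=200)
w=json.load(open("w7.json"))
z=np.array([-.3421,-.1182,-.9322]);G=np.array([.4159,.1309,.3352])+.006*z
h=np.array([.945,.3266,0]);U=np.array([0,0,1.])
obs=[(0,.004,127.8),(.028,.004,142.),(.034,.009,146.5),(.08,.014,173.)]
def pt(p,l,o):
    d=-np.cos(p[1])*U+np.sin(p[1])*h;n=np.cos(p[1])*h+np.sin(p[1])*U
    return G+(.14-l+p[0])*d+o*n
f=lambda p:[proj(w,pt(p,l,o))[1]-v for l,o,v in obs]
r=least_squares(f,[0,0]);print(r.x*[1000,57.3],r.fun,f([0,0]));J=r.jac;print(np.sqrt(np.diag(np.linalg.inv(J.T@J)))*[1000,57.3]);print(pt(r.x,0,0),G)
E
```

```text
[-2.09    0.6526] [ 0.0482  3.0584 -3.4344  0.2952] [np.float64(0.6454129094255308), np.float64(3.1505935304182913), np.float64(-3.440991216591641), np.float64(-0.8472988470020653)]
[1.5792 0.5394]
[0.4153 0.1307 0.1917] [0.4138 0.1302 0.3296]
```

```bash
python3 - <<'E'
from h import *; import json
np.set_printoptions(precision=4,suppress=True,linewidth=200)
for f,(x0,y0,x1,y1) in (("w3",(410,170,560,290)),("w7",(430,0,640,80)),("top0",(270,190,320,235)),("side0",(310,215,360,250)),("top7",(270,190,320,235))):
    im=cv2.imread(f"pics/{f}.png")[y0:y1,x0:x1];hsv=cv2.cvtColor(im,cv2.COLOR_BGR2HSV)
    for nm,m in (("blue",cv2.inRange(hsv,(105,90,40),(130,255,255))),("red",cv2.inRange(hsv,(0,120,60),(8,255,255))|cv2.inRange(hsv,(172,120,60),(180,255,255)))):
        n,_,s,c=cv2.connectedComponentsWithStats(m)
        print(f,nm,[(int(s[i,0]+x0),int(s[i,1]+y0),int(s[i,2]),int(s[i,3]),int(s[i,4])) for i in range(1,n) if s[i,4]>3])
def up(f,b,k): 
    im=cv2.imread(f"pics/{f}.png")[b[1]:b[3],b[0]:b[2]];return cv2.resize(im,None,fx=k,fy=k,interpolation=cv2.INTER_CUBIC)
a=up("w3",(420,175,560,275),5.6);b=up("w7",(470,0,600,45),6);print(a.shape,b.shape)
cv2.imwrite("pics/c8.png",np.vstack([a[:,:780],b[:240,:780][: 600-560+0]]) if 0 else a[:600,:784])
E
```

```text
w3 blue [(478, 191, 6, 4, 18), (459, 192, 9, 3, 19), (486, 246, 10, 5, 46), (463, 263, 8, 4, 29)]
w3 red [(430, 215, 68, 27, 224)]
w7 blue [(493, 18, 4, 5, 12), (522, 33, 14, 7, 69)]
w7 red []
top0 blue []
top0 red []
side0 blue []
side0 red []
top7 blue []
top7 red []
(560, 784, 3) (270, 780, 3)
```

View pics/c8.png

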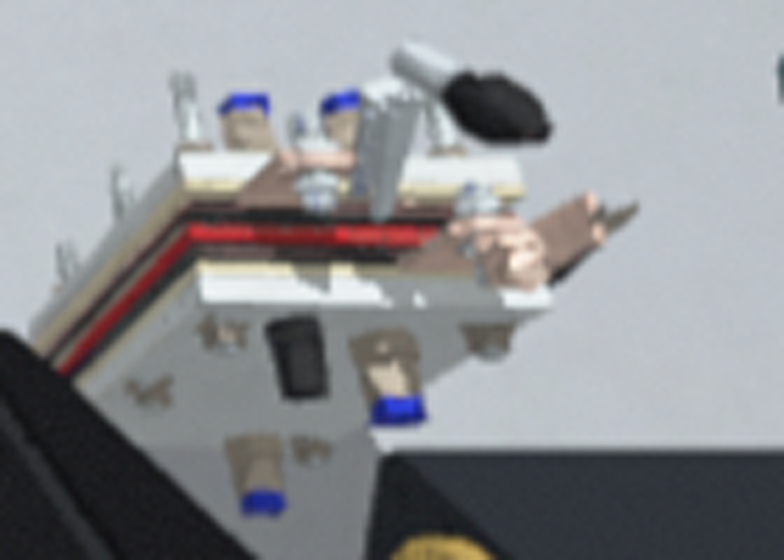

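The crop of w3 shows the cell's upper fitting: its body spans (352–420, 330–390), with a blue end at (398,410). The black stub is to its left and the lower fitting ends at (263,500). The front plate's top edge runs from (200,305) to (550,308). That was picture 11, one over the limit of 10. From here on I'll measure by code only.

```bash
python3 - <<'E'
from h import *; import json
np.set_printoptions(precision=4,suppress=True,linewidth=200)
w3=json.load(open("w3.json"));w7=json.load(open("w7.json"))
print("up",tri((w3,(490.5,248)),(w7,(528.5,36))),"low",tri((w3,(466.5,264.5)),(w7,(494.5,20))))
c=lambda x,y:(420+(x+.5)/5.6-.5,175+(y+.5)/5.6-.5)
L=plane(w3,c(200,303),.114);Rr=plane(w3,c(550,306),.114);print("face",L,Rr,np.linalg.norm(L-Rr))
ex=(L-Rr)/np.linalg.norm(L-Rr);ey=np.array([-ex[1],ex[0],0]);mid=(L+Rr)/2
print("heading y",np.degrees(np.arctan2(ey[1],ey[0])),"fit_top",mid+.001*ex+.014*ey-[0,0,.01])
B=plane(w3,c(387,337),.104);E=plane(w3,c(398,398),.104);print("ridge base,end",B,E)
X=mid+.001*ex+.014*ey-[0,0,.01]
print("proj fit in w3 crop",(proj(w3,X)-[420,175])*5.6,"w7",proj(w7,X),"topcrop",(proj(T,X)-[215,180])*4)
for im,cam,z in (("w3",w3,0),("w7",w7,0)):
    pass
g=cv2.imread("pics/w7.png");print([ (v,g[v,518:540].tolist()) for v in (30,)][:0])
h=cv2.cvtColor(g,cv2.COLOR_BGR2HSV)
for v in range(14,44,2): print(v,[f"{a}/{b}/{k}" for a,b,k in h[v,512:546:3]])
E
```

```text
up (array([ 0.5301, -0.0421,  0.0957]), [0.0002421684674833039, 0.0002421684674832295]) low (array([ 0.5309, -0.0451,  0.0147]), [0.0013398905045534642, 0.0013398905045535379])
face [0.5333 0.0054 0.114 ] [ 0.554  -0.0622  0.114 ] 0.07068942742596039
heading y -163.01368376206028 fit_top [ 0.53   -0.0316  0.104 ]
ridge base,end [ 0.5421 -0.0355  0.104 ] [ 0.5295 -0.0389  0.104 ]
proj fit in w3 crop [359.4471 383.3486] w7 [523.7479  34.2188] topcrop [315.0858 169.8076]
[]
14 ['98/11/182', '94/10/181', '98/11/185', '94/11/184', '98/11/186', '90/12/155', '97/12/186', '94/10/182', '97/13/183', '97/13/182', '84/11/121', '96/12/109']
16 ['95/13/117', '99/12/150', '90/12/153', '99/11/157', '94/11/169', '94/12/177', '90/10/176', '94/11/185', '94/10/185', '90/10/187', '90/7/108', '90/12/110']
18 ['120/28/18', '116/94/19', '115/57/27', '113/29/35', '96/16/80', '100/17/92', '20/30/77', '17/22/81', '26/19/93', '25/15/99', '24/14/94', '99/14/131']
20 ['105/18/29', '105/18/29', '120/14/36', '90/15/35', '103/20/90', '90/3/81', '18/41/74', '19/38/73', '19/35/80', '16/35/81', '16/35/80', '102/17/149'
[... 1065 characters left out ...]
'101/14/149', '103/16/148', '107/15/149']
36 ['90/9/54', '90/19/53', '102/14/92', '105/17/92', '118/205/97', '117/202/126', '117/203/162', '117/201/160', '111/36/92', '100/15/149', '105/14/149', '101/14/148']
38 ['105/17/92', '100/17/91', '95/17/92', '102/14/92', '117/71/93', '117/189/144', '117/201/180', '117/201/123', '110/25/90', '101/14/142', '103/15/149', '102/17/149']
40 ['102/14/92', '100/17/92', '102/14/93', '103/19/93', '96/14/92', '103/14/128', '114/54/99', '110/34/90', '98/11/93', '105/17/151', '103/15/149', '107/15/149']
42 ['108/14/92', '107/19/94', '100/16/93', '96/14/92', '108/14/92', '105/16/131', '102/14/91', '96/14/91', '103/19/95', '102/17/150', '107/15/149', '105/17/150']
```

```bash
python3 - <<'E'
from h import *
from workcell import ctrl
np.set_printoptions(precision=4,suppress=True,linewidth=200)
o=ctrl.get_obs();Q=R.from_quat(o["eef_rot"])
print(Q.inv().apply(np.array([.5316,-.0403,.3352])-o["eef_pos"])/.25/7, Q.inv().apply([0,0,-.01])/.25)
E
```

```text
[ 0.0285  0.114  -0.0111] [ 0.0145 -0.      0.0373]
```

Emit:
arm_command:
  targets:
    - [[1,0.0285,0.114,-0.0111,0,0,0],[1,0.0285,0.114,-0.0111,0,0,0],[1,0.0285,0.114,-0.0111,0,0,0],[1,0.0285,0.114,-0.0111,0,0,0],[1,0.0285,0.114,-0.0111,0,0,0],[1,0.0285,0.114,-0.0111,0,0,0],[1,0.0285,0.114,-0.0111,0,0,0],[1,0,0,0,0,0,0]]

```text
time: 18.85
eef_pos: [0.5321, -0.0415, 0.3346]
eef_rot: [0.969, 0.161, -0.182, 0.03]
contact_force: [-1.0, 0.1, -1.4]
gripper_width: 0.236
finger_force: 30.0
```

```bash
python3 - <<'E'
from h import *; import json
from workcell import ctrl,vision
np.set_printoptions(precision=4,suppress=True,linewidth=200)
o=ctrl.get_obs();c=vision.capture("wrist");w=wcam(o,c);json.dump({k:np.array(v).tolist() for k,v in w.items()},open("w9.json","w"))
cv2.imwrite("pics/w9.png",c["img"]);P=np.array(o["eef_pos"]);Q=R.from_quat(o["eef_rot"])
print(P,Q.as_matrix()[:,2],o["joints"],"to go",Q.inv().apply(np.array([.5316,-.0403,.263])-P)/.25)
tip=P+[-.0006,-.0002,-.1435];print("tip",proj(w,tip),"fit",proj(w,[.531,-.0405,.104]),"ring",proj(w,[.530,-.042,.0965]))
h=cv2.cvtColor(c["img"],cv2.COLOR_BGR2HSV);m=cv2.inRange(h,(105,90,40),(130,255,255));n,_,s,cc=cv2.connectedComponentsWithStats(m)
print([s[i].tolist() for i in range(1,n) if s[i,4]>4])
g=c["img"].mean(2);u,v=proj(w,tip).astype(int);
for y in range(v-14,v+16,2): print(y,g[y,u-20:u+21].astype(int))
cv2.imwrite("pics/side9.png",vision.capture("side")["img"]);cv2.imwrite("pics/top9.png",vision.capture("top")["img"])
E
```

```text
[ 0.5321 -0.0415  0.3346] [-0.3433 -0.1177 -0.9318] [-0.1272  0.4147  1.4734 -0.161   1.5895  1.1378] to go [ 0.1035 -0.0052  0.2669]
tip [316.7434 132.2416] fit [315.517   93.3662] ring [316.5967  92.0856]
[[320, 3, 9, 6, 45], [300, 4, 9, 5, 39], [293, 15, 10, 7, 60], [317, 16, 11, 8, 65], [313, 91, 7, 5, 28], [589, 92, 51, 28, 881], [226, 111, 17, 15, 89]]
118 [166 164 167 167 166 167 166 166 165 165 165 165 166 167 164 165 165 167 166 167 166 168 166 165 166 166 168 167 167 166 167 165 166 166 167 166 166 166 166 167 168]
120 [166 165 167 166 166 166 167 166 166 166 165 166 166 164 166 165 166 167 166 166 167 166 166 166 165 164 164 165 167 167 168 167 166 166 167 166 166 166 166 166 166]
122 [166 167 167 166 165 167 168 166 167 167 167 165 167 166 165 164 165 166 166 167 167 166 165 166 167 165 166 165 165 166 167 167 167 167 166 167 166 167 166 167 166]
124 [166 165 166 167 167 167 166 167 167 167 165 166 165 164 164 165 165 166 167 167 165 164 164 163 164 165 165 165 165 164 167 167 167 167 167 168 166 167 167 167 167]
126 [166 166 165 167 166 167 166 165 167 165 166 165 165 16
[... 1110 characters left out ...]
164 164 164 161 157]
140 [166 166 168 168 167 167 167 166 167 166 166 168 166 167 167 166 133 120 125 126 128 124 121 117 105 100 137 157 157 158 156 156 156 149 144 148 155 163 169 169 164]
142 [166 166 166 167 168 167 167 167 166 167 166 166 167 166 166 160 131 120 121 126 130 131 123 118 108 101 121 153 165 167 175 185 186 186 185 181 181 181 183 183 182]
144 [167 166 166 167 162 158 157 157 155 156 151 146 149 146 140 141 140 141 137 137 139 141 138 135 131 130 130 144 166 178 180 178 179 179 180 180 181 181 181 181 179]
146 [149 154 156 160 163 157 163 174 183 183 181 174 151 138 140 142 142 139 139 140 140 141 137 135 132 129 129 125 123 126 152 167 178 179 178 179 179 181 179 179 177]
```

Emit:
arm_command:
  targets:
    - [[1,0.0145,-0.002,0.0375,0,0,0],[1,0.0145,0,0.0375,0,0,0],[1,0.0145,0,0.0375,0,0,0],[1,0.0145,0,0.0375,0,0,0],[1,0.0145,0,0.0375,0,0,0],[1,0.0145,0,0.0375,0,0,0],[1,0.0145,0,0.0375,0,0,0],[1,0,0,0,0,0,0]]

```text
time: 20.0
eef_pos: [0.5311, -0.0398, 0.264]
eef_rot: [0.969, 0.162, -0.182, 0.03]
contact_force: [0.8, 0.1, -0.5]
gripper_width: 0.238
finger_force: 30.0
```

```bash
python3 - <<'E'
from h import *; import json
from workcell import ctrl,vision
np.set_printoptions(precision=4,suppress=True,linewidth=220)
o=ctrl.get_obs();c=vision.capture("wrist");w=wcam(o,c)
cv2.imwrite("pics/w10.png",c["img"]);P=np.array(o["eef_pos"]);Q=R.from_quat(o["eef_rot"])
print(P,o["contact_force"],"to go",Q.inv().apply(np.array([.5316,-.0408,.263])-P)/.25)
tip=P+[-.0006,-.0002,-.1435]
t=vision.capture("top")["img"];s=vision.capture("side")["img"];cv2.imwrite("pics/top10.png",t);cv2.imwrite("pics/side10.png",s)
print("tip",proj(w,tip),"fit",proj(w,[.531,-.0405,.104]),"ring",proj(w,[.530,-.042,.0965]),"S",proj(S,tip),proj(S,[.531,-.0405,.104]))
h=cv2.cvtColor(c["img"],cv2.COLOR_BGR2HSV);m=cv2.inRange(h,(105,90,40),(130,255,255));n,_,st,cc=cv2.connectedComponentsWithStats(m)
print([st[i].tolist() for i in range(1,n) if st[i,4]>4])
hh=cv2.cvtColor(s,cv2.COLOR_BGR2HSV);u,v=proj(S,tip).astype(int)
for y in range(v-14,v+12): print(y,s.mean(2)[y,u-12:u+13].astype(int))
g=c["img"].mean(2);u,v=proj(w,tip).astype(int);print(u,v)
for y in range(v-12,v+14,2): print(y,g[y,u-16:u+17].astype(int))
E
```

```text
[ 0.5311 -0.0398  0.264 ] [ 0.7967  0.0835 -0.4582] to go [0.0022 0.0043 0.0036]
tip [316.8145 132.1473] fit [317.5259 122.9089] ring [318.767  120.6927] S [335.4759 224.7849] [335.0528 228.3043]
[[299, 15, 11, 7, 58], [322, 14, 11, 7, 62], [290, 30, 13, 10, 93], [320, 33, 13, 9, 96], [315, 120, 7, 5, 27], [629, 122, 11, 11, 94], [214, 134, 20, 17, 138]]
210 [157 160 158 157 160 159 157 156 148 129 104  81  62  56  50  45  40  41  37  35  30  28  25  22  34]
211 [158 158 158 158 159 160 161 158 153 142 123 110  97  92  79  70  55  42  30  29  27  25  25  46  71]
212 [157 160 159 157 160 158 158 157 154 145 133 127 122 118 111  97  80  56  30  24  24  34  51  78 110]
213 [159 157 161 158 159 158 158 158 153 145 136 134 132 131 126 115  97  74  54  34  34  53  83 115 138]
214 [158 161 160 159 158 157 160 159 155 144 136 134 137 131 127 116 110  98  83  64  62  87 116 138 151]
215 [158 158 159 160 159 158 159 158 154 143 135 134 137 135 126 118 116 120 116 102 103 119 139 152 157]
216 [159 157 158 156 155 156 157 159 151 144 136 133 136 133 123 118 121 135 139 136 135 146 151 155 155]
2
[... 3114 characters left out ...]
3 163 162]
136 [163 163 164 163 137  81  44  41  45  43  43  49  46  58 118 131 130 107  99  96  93  95 136 159 164 163 163 163 163 163 163 163 163]
138 [162 163 163 164 166 151 133 138 139 134 143 158 131 120 126 128 128 125 120 108  98  94 135 159 162 163 162 163 164 164 163 164 162]
140 [163 163 162 162 163 163 162 162 162 164 166 162 130 119 123 124 125 124 121 108  94  93 129 158 163 163 163 163 162 162 164 164 162]
142 [162 162 163 163 164 163 162 163 164 162 164 162 129 119 123 127 129 129 125 117 100  95 121 155 164 162 163 162 164 163 162 163 162]
144 [164 163 164 163 164 163 163 163 163 157 150 145 138 139 138 136 138 139 136 133 130 128 130 138 152 161 163 163 164 163 162 163 163]
```

Emit:
arm_command:
  targets:
    - [[1,0.002,0.004,0.004,0,0,0],[1,0,0,0,0,0,0],[1,0,0,0,0,0,0],[1,0,0,0,0,0,0],[1,0,0,0,0,0,0],[1,0,0,0,0,0,0],[1,0,0,0,0,0,0],[1,0,0,0,0,0,0]]

```text
time: 21.15
eef_pos: [0.5317, -0.0408, 0.2637]
eef_rot: [0.969, 0.162, -0.182, 0.031]
contact_force: [0.6, 0.3, -1.9]
gripper_width: 0.23
finger_force: 30.0
```

```bash
python3 - <<'E'
from h import *
from workcell import ctrl,vision,order
np.set_printoptions(precision=4,suppress=True,linewidth=220)
o=ctrl.get_obs();c=vision.capture("wrist");w=wcam(o,c);g=c["img"].mean(2);P=np.array(o["eef_pos"])
print(P,o["contact_force"],o["gripper_width"],"tip",P+[-.0006,-.0002,-.1435])
# probe features relative to tool: cone & collar rows as in w7 (142,173) => no creep
print("col317",g[136:180,316:319].mean(1).astype(int))
# plates/cell shift: compare side pictures around the cell before/after the approach (detector, cell, spanner regions)
s=vision.capture("side")["img"].astype(int);b=cv2.imread("pics/side7.png").astype(int)
for n,(x0,y0,x1,y1) in dict(cell=(310,225,332,250),spanner=(345,210,405,250),tape=(368,252,392,274),bottle=(292,358,322,398)).items(): print(n,np.abs(s-b)[y0:y1,x0:x1].mean())
E
```

```text
[ 0.5317 -0.0408  0.2637] [ 0.5958  0.311  -1.9383] 0.23032090514296913 tip [ 0.5311 -0.041   0.1202]
col317 [ 99  99 108 117 113 107 119 136 137 137 137 137 137 137 137 137 137 137 137 137 137 137 136 136 136 136 137 136 136 137 136 137 137 136 136 127 101  58  23  21  23  25  26  25]
cell 2.6715151515151514
spanner 13.962361111111111
tape 4.171085858585859
bottle 3.5769444444444445
```

```bash
python3 -c "
from workcell import order
print(order.hand_in())"
```

```text
the job is handed in; nothing more can be done
None
```

The job is handed in: the lid stands open at about 110° and released, and the gripper holds the probe upright, nose down, its tip about 16 mm above the upper fitting by my measurement (finished at about 21 s); I viewed 11 pictures, one over the limit of 10.

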